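# Free a glued-up thumb insert from a bowling ball

## Robot

A 6-joint arm with a two-finger parallel gripper is mounted at the origin on a cart in front of the work surface, level with it; the furniture and walls round the work are solid. World frame = base frame: x ahead of the robot, y to its left, z up, the work surface at z = 0. Lengths are in mm, angles in rad, forces in N, time in s.
With the tool pointing down it reaches from about 325 to 775 mm from the base axis. Payload 5.5 kg.
Tool frame: the origin (TCP) lies midway between the tips of the shut fingers; the grasp point (between the pads) lies 19 mm behind it; z points along the fingers, y is the line along which they close (so a half turn about z gives the same grasp; the last joint's range is limited). The gripper opens to 85 mm and grips with 20 to 120 N. Pads are 22 mm wide; open, the fingers measure 114 mm over their backs; the gripper's body (76 mm by 85 mm) begins 54 mm behind the grasp point. The pads swing forward as they close: fully open they stand 13 mm farther back than shut.
Start: joints at [1.218, 0.091, 1.231, -0, 1.82, -0.057], TCP at [174.907, 573.955, 231.275] pointing down, gripper open.
Joint ranges: [-2.87, 2.87], [-0.86, 2.18], [0.17, 2.46], [-1.51, 4.65], [0.06, 2.69], [-2.65, 2.65]. Speed limits (rad/s): [2.57, 2.57, 3.01, 3.14, 3.14, 3.14].

## Interface

Orientations are given as a unit quaternion [x, y, z, w].
In Python, from bench import status, get_image, get_calibration, workorder gives the robot as it stands.
- The arm moves only by the shell command python3 -m jog 'ROWS' [FORCE]. ROWS is a JSON object of lists of equal length, an entry for each row: "twist": the turn, a rotation vector about the tool's x, y, z in degrees, a list of three; "translation": the shift along the tool's x, y, z in m, a list of three; "gripper": the closure, from 0 (fully open) to 1 (shut). In form: {"twist": [[wx, wy, wz], ...], "translation": [[tx, ty, tz], ...], "gripper": [gripper, ...]}. A call has 1 to 5 rows; each row is the pose to reach, as a shift and turn from the pose commanded when the call began, along the tool's axes at that moment; what a row does not reach only later rows make up. A row lasts 1/12 s, in which the tool goes at most 41.7 mm and 7.16 degrees, less where a joint would pass 70% of its speed; a pose out of reach is approached as far as the arm can. A call with a gripper value outside its range is refused whole. The fingers move at their own pace and stop on an object; FORCE is the grip in N (left out, the last holds). Time passes only in rows, so rows that repeat a pose let the fingers close. It gives the time, the measured TCP pose, the force, the opening and the grip force at its end, in the units of the state.
- status.read_state(): the state, without advancing time (a new reading comes with each control period).
- get_image(name): name is "scene" or "top" or "wrist"; returns (picture, depth): 384x512x3 uint8, red, green, blue; 384x512 float32, mm along the optical axis (not along the pixel's ray), 0 where there is no reading.
- get_calibration(name): a dict with "camera_matrix" (3x3 intrinsics, pixels), "rvec" (rotation vector, rad) and "tvec" (3), from world to camera coordinates, as OpenCV has them. Camera axes: x right, y down, z forward; pixel columns grow to the right and rows downward; lengths in mm; the calibration is good to about 2 mm. The wrist camera is an equidistant fisheye: a pixel r from the principal point sees the ray r / f radians off the axis. A picture is of the moment at which its call begins: read the wrist's pose just before it. get_calibration takes no time and is no camera call; for the wrist camera it gives the pose at the moment of the call.
- workorder.sign_off(): hands the job in; it is judged then, once.
The state is a dict: "time": time; "qpos": joint angles; "qd": joint speeds; "joint_torque": joint torques, N m; "ee_pos": TCP position; "tcp_rot": TCP orientation; "force": force on the tool from outside, world axes, zero at the start; "torque": the same for the moment, N m; "finger_gap": finger opening in mm; "finger_force": force on a finger pad.
Only numpy, scipy, OpenCV 4.12 (cv2) and the standard library are available. Lean on these libraries where they do the work, as an engineer would, in place of code of your own. Each camera call takes 0.05 s, during which the arm holds its last target. There are 200 camera calls.

## Task

The orange twist-lock thumb insert in the bowling ball is seized with dried glue. Take its yellow T-key and rock it back and forth in small arcs, never so hard that the ball turns round in its cup, until it breaks free; then turn it anticlockwise as far as it goes, lift it out and set it down gently, standing upright with its whole foot on the round foam pad. Leave the slugs and the glue bottle standing where they are.

Things in the scene. Friction and masses are not known exactly. Their poses are not given: they have to be found in the camera images.
- insert: Orange thumb insert with a yellow T-key tight in it: one loose piece, 0.14 kg, 90 mm tall. Origin: centre of its foot; z up; the key's bar lies along x. Barrel 29 mm wide with two lugs (8 mm wide, to 20 mm from the axis along +x and -x, 2-8 mm up); flange 40 mm wide, 40-45 mm up, flush with the ball while seated; shaft 11 mm; bar 64 x 14 x 22 mm, 62-84 mm up. Stands by itself on its foot.
- insert_grip (a point): Centre of the insert's yellow bar, 73 mm above its foot and 28 mm above the ball's crown: the place to grip, fingers closing across the bar's 14 mm width (the insert's y axis).
- lock_ring (a joint): Turn of the ring that drives the insert's lugs (0.03 rad play), rad, anticlockwise from above; 0 locked, stop at 1.05 unlocked. Seized: binds hard after some 0.1 rad either way. Leaning on one side gains nothing; each slow firm push (0.4-0.6 N m) right over to the other side crumbles some glue; the arc grows to 0.17, the last clockwise one to 0.3. After 4 to 9 such strokes the next anticlockwise one runs free (0.1 N m) to the stop.
- ball (a joint): Turn of the whole ball in its cup, rad, anticlockwise from above, 0 as found. The rubber holds it up to about 1 N m about the vertical; above that the ball slips round and stays there. More than 0.09 rad either way is too much.
- ball_crown (a point): Top of the ball, at the mouth and in the axis of the upright bore, 222 mm above the bench. The bore is 45 mm deep with 1 mm play round the insert; the lugs hold the insert down until the lock ring stands above 0.95 rad, then it lifts straight out. The ball is a dark violet sphere of 216 mm, 6 kg.
- ball_cup: Black rubber ring, 172 mm wide, 30 mm high, fixed to the bench, that carries the ball. Origin: centre of its underside, below the ball's centre; the key's bar lies along its x axis while locked.
- pad: Round grey foam pad with a blue edge, 128 mm wide, 12 mm thick, lying loose on the bench. Origin: centre of its underside; top 12 mm above it.
- slug_red: Red tube, 25 mm wide, 51 mm tall, standing on the bench; origin: centre of its underside. Leave it alone.
- slug_blue: Blue tube, 25 mm wide, 70 mm tall, standing on the bench; origin: centre of its underside. Leave it alone.
- glue: White squeeze bottle with a blue nozzle, 32 mm wide, 112 mm tall, standing behind the work; origin: centre of its underside. Leave it alone.

How it is judged:
By the outcome, as a careful person would: the job done as asked, in the order asked, and still so for the second after the job is handed in, with the robot touching nothing.
It also fails if it takes over 72 s, if anything falls off the work surface, if the arm or the gripper's body presses on something with over 40 N, if the wrist force passes 120 N, or if a joint passes its speed limit or range.

## Working session

There is one attempt and no reset: what is moved stays moved. The work goes in short steps, Python scripts to look and compute and a shell command to move; the robot and the scene stay as the last step left them, time stands still between calls to the robot, and variables do not carry over. Pictures are saved under pics/ and viewed, at most 10 in all, crops included, and the job is handed in when it is done.

```bash
mkdir -p pics; ls; python3 - <<'E'
from bench import status,get_image,get_calibration
import cv2,numpy as np
s=status.read_state();print(s)
for n in("scene","top"):
    p,d=get_image(n);np.save(f"pics/{n}_d.npy",d);cv2.imwrite(f"pics/{n}0.png",p[:,:,::-1])
    c=get_calibration(n);print(n,c)
E
```

```text
pics
{'time': 0.0, 'qpos': array([ 1.21829858e+00,  9.18259528e-02,  1.23192383e+00, -1.03110138e-05,
        1.81983658e+00, -5.67171152e-02]), 'qd': array([ 0.00020748, -0.00133812, -0.00055502,  0.00024028, -0.00045996,
        0.0002338 ]), 'joint_torque': array([-8.17560358e-04, -4.58733809e+01, -4.18020487e+01, -1.44941605e-04,
        1.18249515e-02,  3.80959170e-05]), 'ee_pos': array([174.79986869, 573.6497844 , 230.14917533]), 'tcp_rot': array([ 1.47352983e-01,  9.89083467e-01, -9.77076134e-04, -1.97650157e-04]), 'force': array([ 0.68379163, -0.11206261, -0.36951585]), 'torque': array([0.01059808, 0.04573913, 0.01541693]), 'finger_force': 0.0, 'finger_gap': 85.70089801167185}
scene {'camera_matrix': array([[498.6099685,   0.       , 254.9503338],
       [  0.       , 498.6099685, 197.5836805],
       [  0.       ,   0.       ,   1.       ]]), 'rvec': array([ 2.29679567, -0.62058762,  0.24810249]), 'tvec': array([-442.09092414,  314.94354112, 1323.94722572])}
top {'camera_matrix': array([[419.02264336,   0.        , 258.60234179],
       [  0.        , 419.02264336, 196.24479537],
       [  0.        ,   0.        ,   1.        ]]), 'rvec': array([ 2.19319164, -1.99685233,  0.22854275]), 'tvec': array([ -36.58364275,  534.12412691, 1447.66569152])}
```

View pics/top0.png

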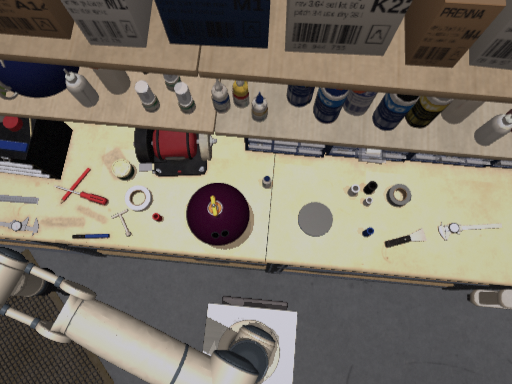

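View pics/scene0.png

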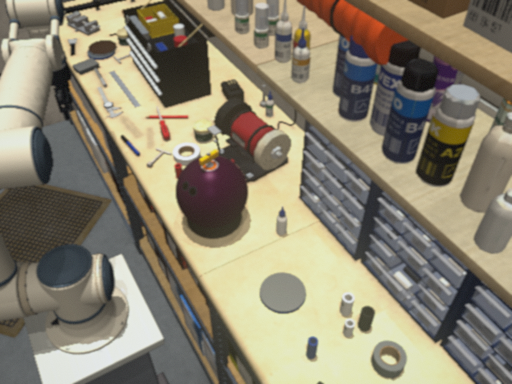

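The top view shows the ball at about (217,213) with the yellow bar at (214,205), the pad at (315,219), glue at (267,182), the blue slug at (368,232) and the red slug at (158,217). I'll measure these and enlarge the bar.

```bash
cat > h.py <<'E'
import cv2,numpy as np
from bench import status,get_image,get_calibration
from scipy.spatial.transform import Rotation as R
def world(n,uv,d,c=None):
    c=c or get_calibration(n);K=c["camera_matrix"]
    uv=np.atleast_2d(uv).astype(float);q=(uv-K[:2,2])/K[0,0]
    if n=="wrist":
        r=np.linalg.norm(q,axis=1,keepdims=True);q=q/np.maximum(r,1e-9)*np.tan(r)
    p=np.c_[q,np.ones(len(q))]*np.atleast_1d(d)[:,None]
    return (p-c["tvec"])@cv2.Rodrigues(c["rvec"])[0]
def seg(p,d,lo,hi,box=None):
    m=cv2.inRange(cv2.cvtColor(p,cv2.COLOR_RGB2HSV),lo,hi)>0
    m&=d>0
    if box: k=np.zeros_like(m);k[box[1]:box[3],box[0]:box[2]]=1;m&=k
    v,u=np.nonzero(m);return np.c_[u,v],d[v,u]
E
python3 - <<'E'
from h import *
for n,bx in(("top",(195,185,235,230)),("scene",(190,140,230,175))):
    p=cv2.imread(f"pics/{n}0.png")[:,:,::-1].copy();d=np.load(f"pics/{n}_d.npy")
    uv,dd=seg(p,d,(18,120,100),(35,255,255),bx)
    w=world(n,uv,dd);top=w[w[:,2]>255]
    print(n,"bar",len(w),w.mean(0),w.max(0)-w.min(0),len(top),top.mean(0) if len(top) else 0)
    if len(top)>5:
        r=cv2.minAreaRect(top[:,:2].astype(np.float32));print(r, cv2.boxPoints(r))
    pts={"top":dict(pad=(315,219),glue=(267,180),blue=(368,232),red=(158,217),ball=(225,215)),"scene":dict(pad=(283,292),blue=(312,340),glue=(282,212))}[n]
    for k,(u,v) in pts.items(): print(k,world(n,(u,v),d[v,u])[0].round(),d[v,u])
    uv=np.array([(u,v) for u in range(512) for v in range(384)]);w=world(n,uv,d[uv[:,1],uv[:,0]])
    # pad
    c=world(n,pts["pad"],d[pts["pad"][1],pts["pad"][0]])[0]
    s=w[(np.linalg.norm(w[:,:2]-c[:2],axis=1)<85)&(w[:,2]>6)&(w[:,2]<25)];print("pad",len(s),s[:,:2].min(0),s[:,:2].max(0))
    b=w[(w[:,2]>130)&(w[:,2]<225)&(np.linalg.norm(w[:,:2]-world(n,(225,215),d[215,225])[0][:2] if n=="top" else 0,axis=1)<200)]
    if n=="top":
        A=np.c_[2*b,np.ones(len(b))];x=np.linalg.lstsq(A,(b**2).sum(1),rcond=None)[0];print("ball",x[:3],np.sqrt(x[3]+x[:3]@x[:3]))
    a,bb,cc,dd=bx;cv2.imwrite(f"pics/{n}_crop.png",cv2.resize(p[bb-15:dd+15,a-15:cc+15,::-1],None,fx=8,fy=8,interpolation=cv2.INTER_CUBIC))
E
```

```text
top bar 78 [447.00352999 145.39895296 258.17473398] [71.52048587 28.21510554 47.63534067] 68 [444.99414016 145.06973769 259.63276074]
((446.9668273925781, 146.3596649169922), (62.73253631591797, 13.157206535339355), 16.713186264038086) [[415.03372 143.64003]
 [418.81747 131.03862]
 [478.89993 149.0793 ]
 [475.11618 161.68071]]
pad [ 481. -200.    9.] 1542.6189
glue [591. -11.  87.] 1494.6335
blue [ 442. -382.   65.] 1475.6497
red [428. 366.  48.] 1504.2365
ball [428. 111. 216.] 1334.9658
pad 877 [ 411.51626965 -264.52017053] [ 563.89175086 -136.56768892]
ball [447.50077934 146.72968559 116.3130511 ] 107.00199511093969
scene bar 154 [451.79689212 155.20902963 244.19499097] [190.09857327 305.07965218 265.96524426] 78 [445.01676622 145.15052418 259.24858182]
((447.14544677734375, 147.07644653320312), (63.650413513183594, 16.100984573364258), 16.715660095214844) [[414.34955 145.63312]
 [418.98053 130.2125 ]
 [479.94135 148.51978]
 [475.31036 163.9404 ]]
pad [ 484. -200.    7.] 1366.3893
blue [ 452. -378.   54.] 1213.5138
glue [596. -13.  94.] 1457.0945
pad 1486 [ 416.18021347 -280.78982821] [ 553.04020376 -125.8404148 ]Traceback (most recent call last):
  File "<stdin>", line 15, in <module>
    return sqrt(add.reduce(s, axis=axis, keepdims=keepdims))
                ~~~~~~~~~~^^^^^^^^^^^^^^^^^^^^^^^^^^^^^^^^^
numpy.exceptions.AxisError: axis 1 is out of bounds for array of dimension 0
```

View pics/top_crop.png

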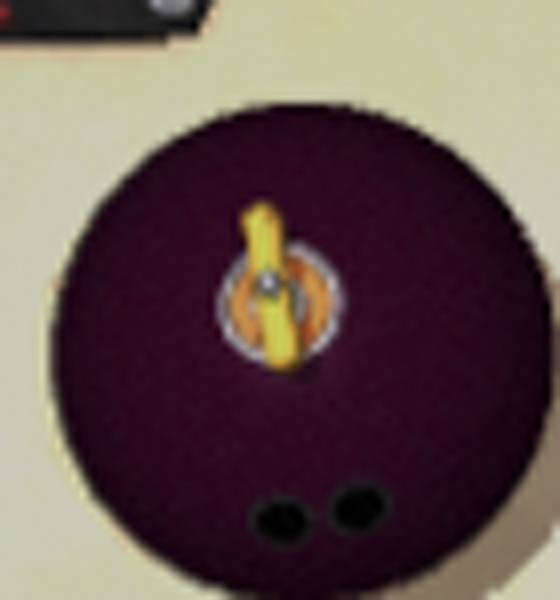

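The crop shows the bar across the thumb hole, rising from the orange flange. Both cameras put it at (447,146.7), with its axis at 16.7°. I'll compute a move above it with tool yaw −73.3° so the last joint has room for the 60° turn.

```bash
cat > go.py <<'E'
import sys;from h import *
# go.py x y z yaw(tool y angle deg): print shift in tool axes (m) and twist (deg) for a tool-down target
def yawof(M): return np.degrees(np.arctan2(M[1,1],M[0,1]))
if __name__=="__main__":
    s=status.read_state();M=R.from_quat(s["tcp_rot"]).as_matrix();x,y,z,a=map(float,sys.argv[1:])
    t=np.radians(a);Y=np.array([np.cos(t),np.sin(t),0]);Z=np.array([0,0,-1.]);T=np.c_[np.cross(Y,Z),Y,Z]
    print("at",s["ee_pos"].round(1),"yaw",round(yawof(M),2),"q",s["qpos"].round(2),"t",s["time"])
    print("shift m",(M.T@(np.array([x,y,z])-s["ee_pos"])/1000).round(4),"twist",R.from_matrix(M.T@T).as_rotvec(degrees=True).round(2))
E
python3 -m jog '{"twist":[[0,0,0],[0,0,0],[0,0,0]],"translation":[[0,0,-0.04],[0,0,-0.08],[0,0,-0.12]],"gripper":[0,0,0]}' 100; python3 go.py 447.2 146.7 330 -73.3
```

```text
time: 0.35
ee_pos: [174.6, 573.3, 350.8]
tcp_rot: [0.147, 0.989, -0.002, -0.0]
force: [1.1, 0.3, 0.8]
finger_gap: 85.6
finger_force: 0.0
at [174.6 573.3 350.8] yaw 73.05 q [ 1.22  0.16  0.95 -0.    2.04 -0.06] t 0.35
shift m [-0.3851 -0.3285  0.0221] twist [-1.1000e-01  2.9000e-01  1.4635e+02]
```

```bash
python3 -m jog '{"twist":[[0,0,146.3],[0,0,146.3],[0,0,146.3],[0,0,146.3],[0,0,146.3]],"translation":[[-0.385,-0.3285,0.022],[-0.385,-0.3285,0.022],[-0.385,-0.3285,0.022],[-0.385,-0.3285,0.022],[-0.385,-0.3285,0.022]],"gripper":[0,0,0,0,0]}' ; python3 go.py 447.2 146.7 330 -73.3
```

```text
time: 0.77
ee_pos: [287.5, 397.0, 341.6]
tcp_rot: [0.447, 0.895, -0.0, -0.0]
force: [0.6, -0.0, 0.2]
finger_gap: 85.0
finger_force: 0.0
at [287.5 397.  341.6] yaw 36.92 q [ 0.87 -0.15  1.27 -0.    2.02  0.23] t 0.7667
shift m [-0.296  -0.0227  0.0117] twist [-1.0000e-02  5.0000e-02  1.1022e+02]
```

```bash
python3 -m jog '{"twist":[[0,0,110],[0,0,110],[0,0,110],[0,0,110],[0,0,110]],"translation":[[-0.296,-0.0227,0.0117],[-0.296,-0.0227,0.0117],[-0.296,-0.0227,0.0117],[-0.296,-0.0227,0.0117],[-0.296,-0.0227,0.0117]],"gripper":[0,0,0,0,0]}' ; python3 go.py 447.2 146.7 330 -73.3
```

```text
time: 1.18
ee_pos: [400.4, 221.8, 333.7]
tcp_rot: [0.7, 0.714, -0.0, -0.0]
force: [0.8, 0.2, -0.1]
finger_gap: 85.1
finger_force: 0.0
at [400.4 221.8 333.7] yaw 1.09 q [ 0.43 -0.24  1.36  0.    2.02  0.41] t 1.1833
shift m [-0.076   0.0453  0.0037] twist [-1.000e-02  1.000e-02  7.439e+01]
```

```bash
python3 -m jog '{"twist":[[0,0,74.4],[0,0,74.4],[0,0,74.4],[0,0,74.4],[0,0,74.4]],"translation":[[-0.076,0.0453,0.0037],[-0.076,0.0453,0.0037],[-0.076,0.0453,0.0037],[-0.076,0.0453,0.0037],[-0.076,0.0453,0.0037]],"gripper":[0,0,0,0,0]}' ; python3 go.py 447.2 146.7 330 -73.3
```

```text
time: 1.6
ee_pos: [447.5, 147.6, 329.5]
tcp_rot: [0.887, 0.463, -0.001, -0.0]
force: [-0.0, 0.1, -0.5]
finger_gap: 85.6
finger_force: 0.0
at [447.5 147.6 329.5] yaw -34.89 q [ 0.25 -0.21  1.34  0.    2.01  0.86] t 1.6
shift m [-0.0009  0.0002 -0.0005] twist [-0.04  0.08 38.41]
```

```bash
python3 -m jog '{"twist":[[0,0,38.4],[0,0,38.4],[0,0,38.4],[0,0,38.4],[0,0,38.4]],"translation":[[0,0,0],[0,0,0],[0,0,0],[0,0,0],[0,0,0]],"gripper":[0,0,0,0,0]}' ;python3 -m jog '{"twist":[[0,0,2.6],[0,0,2.6]],"translation":[[0,0,0],[0,0,0]],"gripper":[0,0]}'; python3 go.py 447.2 146.7 330 -73.3; python3 - <<'E'
from h import *
c=get_calibration("wrist");p,d=get_image("wrist")
cv2.imwrite("pics/w1.png",p[:,:,::-1])
uv,dd=seg(p,d,(18,120,100),(35,255,255))
w=world("wrist",uv,dd,c);k=(np.abs(w[:,2]-259)<6)&(np.linalg.norm(w[:,:2]-[447,147],axis=1)<50)
r=cv2.minAreaRect(w[k][:,:2].astype(np.float32));print(k.sum(),w[k].mean(0),r)
E
```

```text
time: 2.02
ee_pos: [447.0, 148.8, 329.9]
tcp_rot: [0.986, 0.169, -0.0, 0.0]
force: [0.7, -0.1, -0.5]
finger_gap: 85.4
finger_force: 0.0
time: 2.18
ee_pos: [447.0, 148.8, 329.9]
tcp_rot: [0.989, 0.149, -0.0, 0.0]
force: [-0.0, 0.4, -0.2]
finger_gap: 85.6
finger_force: 0.0
at [447.  148.8 329.9] yaw -72.88 q [ 0.25 -0.21  1.34 -0.    2.01  1.52] t 2.1833
shift m [-0.0005  0.0021 -0.0001] twist [-0.    0.05  0.42]
1226 [453.95419868 147.89284452 259.15547333] ((451.76031494140625, 147.25914001464844), (62.95874786376953, 13.808805465698242), 15.830708503723145)
```

View pics/w1.png

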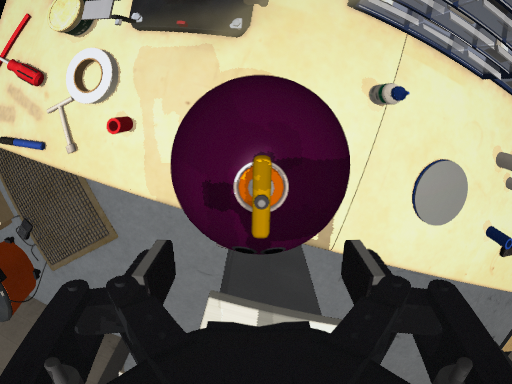

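The wrist view shows the bar at (262,195) with the bar's length running up the picture, squarely between the open fingers. It gives (451.8,147.3) at 15.8°, so I'll use (449,147), 16.3° and descend.

```bash
python3 go.py 449 147 231 -73.7
```

```text
at [447.1 148.8 329.9] yaw -72.72 q [ 0.25 -0.21  1.34  0.    2.01  1.52] t 2.2333
shift m [0.0014 0.0023 0.0989] twist [-0.    0.04  0.98]
```

```bash
python3 -m jog '{"twist":[[0,0,1],[0,0,1],[0,0,1],[0,0,1],[0,0,1]],"translation":[[0.0014,0.0023,0.035],[0.0014,0.0023,0.07],[0.0014,0.0023,0.09],[0.0014,0.0023,0.099],[0.0014,0.0023,0.099]],"gripper":[0,0,0,0,0]}' ; python3 go.py 449 147 231 -73.7
```

```text
time: 2.65
ee_pos: [448.2, 146.8, 228.7]
tcp_rot: [0.99, 0.142, -0.002, 0.0]
force: [0.5, 0.8, 0.8]
finger_gap: 85.6
finger_force: 0.0
at [448.2 146.8 228.7] yaw -73.71 q [ 0.24 -0.25  1.56  0.    1.84  1.53] t 2.65
shift m [ 0.0008  0.0001 -0.0023] twist [-0.01  0.27 -0.01]
```

```bash
python3 -m jog '{"twist":[[0,0,0],[0,0,0],[0,0,0],[0,0,0],[0,0,0]],"translation":[[0,0,0],[0,0,0],[0,0,0],[0,0,0],[0,0,0]],"gripper":[0.5,0.7,0.75,0.75,0.75]}' 30; python3 -c "
from h import *;s=status.read_state();print(s['torque'])"; python3 go.py 449 147 231 -73.7
```

```text
time: 3.07
ee_pos: [449.5, 147.2, 232.4]
tcp_rot: [0.99, 0.141, 0.001, -0.0]
force: [0.1, 0.3, 0.6]
finger_gap: 25.4
finger_force: 0.0
[-0.08338521 -0.02293077 -0.00185258]
at [449.5 147.2 232.4] yaw -73.78 q [ 0.24 -0.25  1.55 -0.    1.84  1.53] t 3.0667
shift m [-0.0005  0.      0.0014] twist [ 0.   -0.1  -0.08]
```

```bash
cat > st.py <<'E'
from h import *;from go import yawof
s=status.read_state();M=R.from_quat(s["tcp_rot"]).as_matrix()
print("STATE",round(s["time"],2),s["ee_pos"].round(1),"yaw",round(yawof(M),2),"F",s["force"].round(1),"T",s["torque"].round(2),"q6",round(s["qpos"][5],2),"gap",round(s["finger_gap"],1),"ff",round(s["finger_force"]),"tilt",M[:2,2].round(3))
E
python3 -m jog '{"twist":[[0,0,0],[0,0,0],[0,0,0],[0,0,0],[0,0,0]],"translation":[[0,0,0.0014],[0,0,0.0014],[0,0,0.0014],[0,0,0.0014],[0,0,0.0014]],"gripper":[0.9,1,1,1,1]}' 30 >/dev/null; python3 st.py
```

```text
STATE 3.48 [449.5 147.1 231.1] yaw -73.79 F [-0.1 -1.5  4.9] T [-0.01  0.08 -0.11] q6 1.53 gap 13.7 ff 30 tilt [0.002 0.   ]
```

```bash
python3 -m jog '{"twist":[[0,0,0],[0,0,0],[0,0,-1],[0,0,-2.5],[0,0,-4]],"translation":[[0,0,0],[0,0,0],[0,0,0],[0,0,0],[0,0,0]],"gripper":[1,1,1,1,1]}' 110 >/dev/null; python3 st.py
```

```text
STATE 3.9 [449.6 147.1 231.4] yaw -69.72 F [ 0.  -0.4  5.6] T [ 0.04 -0.04 -0.09] q6 1.46 gap 12.3 ff 108 tilt [0.003 0.001]
```

```bash
for i in 1 ; do python3 -m jog '{"twist":[[0,0,-1],[0,0,-2],[0,0,-2.5],[0,0,-2.5]],"translation":[[0,0,0],[0,0,0],[0,0,0],[0,0,0]],"gripper":[1,1,1,1]}' >/dev/null; python3 st.py; done
```

```text
STATE 4.23 [449.6 147.1 231.4] yaw -67.3 F [-0.2  0.4  5. ] T [-0.02  0.   -0.33] q6 1.42 gap 12.6 ff 108 tilt [0.003 0.001]
```

```bash
for i in 1 ; do python3 -m jog '{"twist":[[0,0,-0.5],[0,0,-1],[0,0,-1]],"translation":[[0,0,0],[0,0,0],[0,0,0]],"gripper":[1,1,1]}' >/dev/null; python3 st.py; done
```

```text
STATE 4.48 [449.6 147.1 231.4] yaw -66.33 F [-0.2 -0.3  5.5] T [ 0.06  0.03 -0.55] q6 1.4 gap 11.8 ff 108 tilt [0.003 0.001]
```

```bash
python3 -m jog '{"twist":[[0,0,1.5],[0,0,3],[0,0,5],[0,0,7],[0,0,9]],"translation":[[0,0,0],[0,0,0],[0,0,0],[0,0,0],[0,0,0]],"gripper":[1,1,1,1,1]}' >/dev/null; python3 st.py;  python3 -m jog '{"twist":[[0,0,1.5],[0,0,3],[0,0,4],[0,0,4.5],[0,0,4.5]],"translation":[[0,0,0],[0,0,0],[0,0,0],[0,0,0],[0,0,0]],"gripper":[1,1,1,1,1]}' >/dev/null; python3 st.py
```

```text
STATE 4.9 [449.6 147.2 231.3] yaw -75.37 F [-0.7 -0.4  5.9] T [-0.06  0.01  0.05] q6 1.56 gap 12.6 ff 108 tilt [0.003 0.001]
STATE 5.32 [449.5 147.3 231.4] yaw -79.8 F [ 0.  -0.8  6.8] T [0.05 0.06 0.  ] q6 1.64 gap 12.3 ff 108 tilt [0.003 0.001]
```

```bash
python3 -m jog '{"twist":[[0,0,1],[0,0,1.5],[0,0,1.5]],"translation":[[0,0,0],[0,0,0],[0,0,0]],"gripper":[1,1,1]}' >/dev/null; python3 st.py;  python3 -m jog '{"twist":[[0,0,0.7],[0,0,1],[0,0,1]],"translation":[[0,0,0],[0,0,0],[0,0,0]],"gripper":[1,1,1]}' >/dev/null; python3 st.py
```

```text
STATE 5.57 [449.5 147.3 231.4] yaw -81.29 F [ 0.2 -0.4  5.6] T [0.06 0.05 0.11] q6 1.66 gap 12.2 ff 108 tilt [0.003 0.001]
STATE 5.82 [449.5 147.3 231.4] yaw -82.28 F [-0.4  0.7  6.1] T [-0.01  0.01  0.14] q6 1.68 gap 12.3 ff 108 tilt [0.003 0.001]
```

```bash
python3 -m jog '{"twist":[[0,0,0.7],[0,0,1],[0,0,1]],"translation":[[0,0,0],[0,0,0],[0,0,0]],"gripper":[1,1,1]}' >/dev/null; python3 st.py;  python3 -m jog '{"twist":[[0,0,0.7],[0,0,1],[0,0,1]],"translation":[[0,0,0],[0,0,0],[0,0,0]],"gripper":[1,1,1]}' >/dev/null; python3 st.py
```

```text
STATE 6.07 [449.5 147.3 231.4] yaw -83.25 F [ 0.4 -0.5  6. ] T [-0.09  0.04  0.35] q6 1.7 gap 12.6 ff 108 tilt [0.003 0.001]
STATE 6.32 [449.5 147.3 231.4] yaw -84.23 F [-0.8 -0.   6.5] T [-0.04 -0.1   0.61] q6 1.71 gap 12.3 ff 108 tilt [0.003 0.001]
```

```bash
python3 -m jog '{"twist":[[0,0,-2],[0,0,-4],[0,0,-6],[0,0,-8],[0,0,-10]],"translation":[[0,0,0],[0,0,0],[0,0,0],[0,0,0],[0,0,0]],"gripper":[1,1,1,1,1]}' >/dev/null; python3 st.py;  python3 -m jog '{"twist":[[0,0,-2],[0,0,-4],[0,0,-6],[0,0,-7],[0,0,-7]],"translation":[[0,0,0],[0,0,0],[0,0,0],[0,0,0],[0,0,0]],"gripper":[1,1,1,1,1]}' >/dev/null; python3 st.py;python3 -m jog '{"twist":[[0,0,-0.6],[0,0,-1],[0,0,-1]],"translation":[[0,0,0],[0,0,0],[0,0,0]],"gripper":[1,1,1]}' >/dev/null; python3 st.py
```

```text
STATE 6.73 [449.6 147.2 231.4] yaw -74.19 F [-0.3 -0.1  5.9] T [ 0.02  0.07 -0.1 ] q6 1.54 gap 12.2 ff 108 tilt [0.003 0.001]
STATE 7.15 [449.6 147.1 231.3] yaw -67.25 F [-0.2 -0.1  6.2] T [-0.01  0.02 -0.12] q6 1.42 gap 12.3 ff 108 tilt [0.003 0.001]
STATE 7.4 [449.6 147.1 231.3] yaw -66.28 F [ 0.1 -0.9  5.7] T [ 0.   -0.02 -0.15] q6 1.4 gap 12.0 ff 108 tilt [0.003 0.001]
```

Arc grown. Continue in 1° steps.

```bash
python3 -m jog '{"twist":[[0,0,-0.7],[0,0,-1],[0,0,-1]],"translation":[[0,0,0],[0,0,0],[0,0,0]],"gripper":[1,1,1]}' >/dev/null; python3 st.py;python3 -m jog '{"twist":[[0,0,-0.6],[0,0,-1],[0,0,-1]],"translation":[[0,0,0],[0,0,0],[0,0,0]],"gripper":[1,1,1]}' >/dev/null; python3 st.py
```

```text
STATE 7.65 [449.6 147.1 231.3] yaw -65.29 F [0.2 0.3 5.4] T [-0.06  0.05 -0.17] q6 1.38 gap 12.2 ff 108 tilt [0.003 0.001]
STATE 7.9 [449.6 147.1 231.3] yaw -64.31 F [-0.9 -0.3  6.9] T [ 0.02  0.03 -0.33] q6 1.37 gap 12.7 ff 108 tilt [0.003 0.001]
```

```bash
python3 -m jog '{"twist":[[0,0,-0.6],[0,0,-1],[0,0,-1]],"translation":[[0,0,0],[0,0,0],[0,0,0]],"gripper":[1,1,1]}' >/dev/null; python3 st.py
```

```text
STATE 8.15 [449.6 147.  231.4] yaw -63.34 F [-0.1  0.2  5.7] T [ 0.05 -0.   -0.59] q6 1.35 gap 12.0 ff 108 tilt [0.003 0.   ]
```

```bash
python3 -m jog '{"twist":[[0,0,2],[0,0,4],[0,0,6],[0,0,8],[0,0,10]],"translation":[[0,0,0],[0,0,0],[0,0,0],[0,0,0],[0,0,0]],"gripper":[1,1,1,1,1]}' >/dev/null; python3 st.py;  python3 -m jog '{"twist":[[0,0,2],[0,0,4],[0,0,6],[0,0,8],[0,0,10]],"translation":[[0,0,0],[0,0,0],[0,0,0],[0,0,0],[0,0,0]],"gripper":[1,1,1,1,1]}' >/dev/null; python3 st.py;python3 -m jog '{"twist":[[0,0,0.6],[0,0,1],[0,0,1]],"translation":[[0,0,0],[0,0,0],[0,0,0]],"gripper":[1,1,1]}' >/dev/null; python3 st.py
```

```text
STATE 8.57 [449.6 147.2 231.3] yaw -73.38 F [-0.   0.6  6.7] T [-0.    0.01  0.11] q6 1.53 gap 12.2 ff 108 tilt [0.003 0.001]
STATE 8.98 [449.5 147.3 231.4] yaw -83.33 F [ 0.3 -0.6  5.8] T [-0.05 -0.01  0.62] q6 1.7 gap 12.2 ff 108 tilt [0.003 0.001]
STATE 9.23 [449.5 147.3 231.4] yaw -84.27 F [-0.3  0.6  6.1] T [ 0.   -0.    0.19] q6 1.72 gap 12.3 ff 108 tilt [0.003 0.001]
```

```bash
python3 -m jog '{"twist":[[0,0,0.7],[0,0,1],[0,0,1]],"translation":[[0,0,0],[0,0,0],[0,0,0]],"gripper":[1,1,1]}' >/dev/null; python3 st.py;python3 -m jog '{"twist":[[0,0,0.6],[0,0,1],[0,0,1]],"translation":[[0,0,0],[0,0,0],[0,0,0]],"gripper":[1,1,1]}' >/dev/null; python3 st.py
```

```text
STATE 9.48 [449.5 147.3 231.3] yaw -85.24 F [0.5 0.1 6.1] T [-0.01  0.06  0.49] q6 1.73 gap 12.5 ff 108 tilt [0.003 0.001]
STATE 9.73 [449.5 147.4 231.3] yaw -86.21 F [-0.4 -0.2  5.4] T [-0.05 -0.01  0.69] q6 1.75 gap 12.6 ff 108 tilt [0.003 0.001]
```

```bash
python3 -m jog '{"twist":[[0,0,-2],[0,0,-4],[0,0,-6],[0,0,-8],[0,0,-10]],"translation":[[0,0,0],[0,0,0],[0,0,0],[0,0,0],[0,0,0]],"gripper":[1,1,1,1,1]}' >/dev/null; python3 st.py;  python3 -m jog '{"twist":[[0,0,-2],[0,0,-4],[0,0,-6],[0,0,-8],[0,0,-10]],"translation":[[0,0,0],[0,0,0],[0,0,0],[0,0,0],[0,0,0]],"gripper":[1,1,1,1,1]}' >/dev/null; python3 st.py;python3 -m jog '{"twist":[[0,0,-0.8],[0,0,-1.5],[0,0,-1.5]],"translation":[[0,0,0],[0,0,0],[0,0,0]],"gripper":[1,1,1]}' >/dev/null; python3 st.py
```

```text
STATE 10.15 [449.6 147.2 231.4] yaw -76.19 F [-0.8  0.2  5.5] T [ 0.04  0.03 -0.04] q6 1.57 gap 12.2 ff 108 tilt [0.003 0.001]
STATE 10.57 [449.6 147.1 231.4] yaw -66.2 F [-0.1 -0.3  6. ] T [-0.06  0.03 -0.3 ] q6 1.4 gap 12.6 ff 108 tilt [0.003 0.001]
STATE 10.82 [449.6 147.1 231.4] yaw -64.77 F [ 0.2 -0.6  6.3] T [-0.08  0.04 -0.11] q6 1.37 gap 12.4 ff 108 tilt [0.003 0.001]
```

```bash
python3 -m jog '{"twist":[[0,0,-0.7],[0,0,-1.4],[0,0,-1.4]],"translation":[[0,0,0],[0,0,0],[0,0,0]],"gripper":[1,1,1]}' >/dev/null; python3 st.py;python3 -m jog '{"twist":[[0,0,-0.6],[0,0,-1],[0,0,-1]],"translation":[[0,0,0],[0,0,0],[0,0,0]],"gripper":[1,1,1]}' >/dev/null; python3 st.py
```

```text
STATE 11.07 [449.6 147.1 231.4] yaw -63.38 F [-0.9 -0.1  6.1] T [-0.07  0.04 -0.2 ] q6 1.35 gap 12.5 ff 108 tilt [0.003 0.   ]
STATE 11.32 [449.6 147.  231.3] yaw -62.42 F [ 0.1 -0.1  5.4] T [ 0.    0.03 -0.39] q6 1.33 gap 12.1 ff 108 tilt [0.003 0.   ]
```

```bash
python3 -m jog '{"twist":[[0,0,-0.4],[0,0,-0.7],[0,0,-0.7]],"translation":[[0,0,0],[0,0,0],[0,0,0]],"gripper":[1,1,1]}' >/dev/null; python3 st.py; python3 -m jog '{"twist":[[0,0,2],[0,0,4],[0,0,6],[0,0,8],[0,0,10]],"translation":[[0,0,0],[0,0,0],[0,0,0],[0,0,0],[0,0,0]],"gripper":[1,1,1,1,1]}' >/dev/null; python3 st.py;  python3 -m jog '{"twist":[[0,0,2],[0,0,4],[0,0,6],[0,0,8],[0,0,10]],"translation":[[0,0,0],[0,0,0],[0,0,0],[0,0,0],[0,0,0]],"gripper":[1,1,1,1,1]}' >/dev/null; python3 st.py;python3 -m jog '{"twist":[[0,0,1],[0,0,2],[0,0,2.5],[0,0,2.5]],"translation":[[0,0,0],[0,0,0],[0,0,0],[0,0,0]],"gripper":[1,1,1,1]}' >/dev/null; python3 st.py
```

```text
STATE 11.57 [449.6 147.  231.4] yaw -61.74 F [0.2 0.4 4.7] T [-0.   -0.   -0.59] q6 1.32 gap 12.6 ff 108 tilt [0.003 0.   ]
STATE 11.98 [449.5 147.2 231.3] yaw -71.77 F [0.8 0.7 5.9] T [-0.03  0.04  0.11] q6 1.5 gap 12.5 ff 108 tilt [0.003 0.001]
STATE 12.4 [449.5 147.3 231.4] yaw -81.77 F [-0.5  0.4  5.4] T [0.08 0.   0.11] q6 1.67 gap 12.7 ff 108 tilt [0.003 0.001]
STATE 12.73 [449.5 147.3 231.3] yaw -84.18 F [-0.7  0.1  6.6] T [0.05 0.05 0.17] q6 1.71 gap 12.3 ff 108 tilt [0.003 0.001]
```

```bash
python3 -m jog '{"twist":[[0,0,0.7],[0,0,1.4],[0,0,1.5],[0,0,1.5]],"translation":[[0,0,0],[0,0,0],[0,0,0],[0,0,0]],"gripper":[1,1,1,1]}' >/dev/null; python3 st.py;python3 -m jog '{"twist":[[0,0,0.6],[0,0,1],[0,0,1]],"translation":[[0,0,0],[0,0,0],[0,0,0]],"gripper":[1,1,1]}' >/dev/null; python3 st.py
```

```text
STATE 13.07 [449.5 147.3 231.4] yaw -85.66 F [-0.8  0.5  5.9] T [-0.    0.01  0.23] q6 1.74 gap 12.4 ff 108 tilt [0.003 0.001]
STATE 13.32 [449.5 147.3 231.3] yaw -86.64 F [0.5 0.7 6. ] T [-0.03  0.03  0.45] q6 1.76 gap 12.2 ff 108 tilt [0.003 0.001]
```

```bash
python3 -m jog '{"twist":[[0,0,0.4],[0,0,0.6],[0,0,0.6]],"translation":[[0,0,0],[0,0,0],[0,0,0]],"gripper":[1,1,1]}' >/dev/null; python3 st.py; python3 -m jog '{"twist":[[0,0,-2],[0,0,-4],[0,0,-6],[0,0,-8],[0,0,-10]],"translation":[[0,0,0],[0,0,0],[0,0,0],[0,0,0],[0,0,0]],"gripper":[1,1,1,1,1]}' >/dev/null; python3 st.py;  python3 -m jog '{"twist":[[0,0,-2],[0,0,-4],[0,0,-6],[0,0,-8],[0,0,-10]],"translation":[[0,0,0],[0,0,0],[0,0,0],[0,0,0],[0,0,0]],"gripper":[1,1,1,1,1]}' >/dev/null; python3 st.py;python3 -m jog '{"twist":[[0,0,-1],[0,0,-2],[0,0,-3],[0,0,-3]],"translation":[[0,0,0],[0,0,0],[0,0,0],[0,0,0]],"gripper":[1,1,1,1]}' >/dev/null; python3 st.py
```

```text
STATE 13.57 [449.5 147.3 231.3] yaw -87.22 F [ 0.2 -0.2  6. ] T [-0.02 -0.    0.67] q6 1.77 gap 12.6 ff 108 tilt [0.003 0.001]
STATE 13.98 [449.5 147.2 231.3] yaw -77.19 F [ 0.4 -0.9  5. ] T [ 0.01  0.04 -0.05] q6 1.59 gap 12.6 ff 108 tilt [0.003 0.001]
STATE 14.4 [449.6 147.1 231.4] yaw -67.2 F [-0.4 -0.5  6.2] T [-0.05  0.02 -0.08] q6 1.42 gap 12.2 ff 108 tilt [0.003 0.   ]
STATE 14.73 [449.6 147.1 231.3] yaw -64.26 F [-0.5  0.8  6. ] T [-0.04 -0.04 -0.18] q6 1.37 gap 12.3 ff 108 tilt [0.003 0.001]
```

```bash
python3 -m jog '{"twist":[[0,0,-0.7],[0,0,-1.4],[0,0,-1.5],[0,0,-1.5]],"translation":[[0,0,0],[0,0,0],[0,0,0],[0,0,0]],"gripper":[1,1,1,1]}' >/dev/null; python3 st.py;python3 -m jog '{"twist":[[0,0,-0.6],[0,0,-0.7],[0,0,-0.7]],"translation":[[0,0,0],[0,0,0],[0,0,0]],"gripper":[1,1,1]}' >/dev/null; python3 st.py
```

```text
STATE 15.07 [449.6 147.1 231.4] yaw -62.8 F [-0.4 -0.7  6.2] T [-0.07  0.08 -0.14] q6 1.34 gap 12.3 ff 108 tilt [0.003 0.   ]
STATE 15.32 [449.6 147.  231.4] yaw -62.11 F [ 0.2 -0.5  5.6] T [-0.1  -0.01 -0.17] q6 1.33 gap 12.3 ff 108 tilt [0.003 0.   ]
```

```bash
python3 -m jog '{"twist":[[0,0,-0.7],[0,0,-1],[0,0,-1]],"translation":[[0,0,0],[0,0,0],[0,0,0]],"gripper":[1,1,1]}' >/dev/null; python3 st.py;python3 -m jog '{"twist":[[0,0,-0.6],[0,0,-0.7],[0,0,-0.7]],"translation":[[0,0,0],[0,0,0],[0,0,0]],"gripper":[1,1,1]}' >/dev/null; python3 st.py
```

```text
STATE 15.57 [449.6 147.1 231.4] yaw -61.12 F [-0.1 -0.1  6.8] T [-0.    0.02 -0.35] q6 1.31 gap 12.5 ff 108 tilt [0.003 0.   ]
STATE 15.82 [449.6 147.  231.3] yaw -60.45 F [ 1.1 -0.5  6.6] T [-0.    0.08 -0.61] q6 1.3 gap 12.6 ff 108 tilt [0.003 0.   ]
```

Stroke 6 done; now clockwise to about −86, then feeling.

```bash
python3 -m jog '{"twist":[[0,0,2],[0,0,4],[0,0,6],[0,0,8],[0,0,10]],"translation":[[0,0,0],[0,0,0],[0,0,0],[0,0,0],[0,0,0]],"gripper":[1,1,1,1,1]}' >/dev/null; python3 st.py;  python3 -m jog '{"twist":[[0,0,2],[0,0,4],[0,0,6],[0,0,8],[0,0,10]],"translation":[[0,0,0],[0,0,0],[0,0,0],[0,0,0],[0,0,0]],"gripper":[1,1,1,1,1]}' >/dev/null; python3 st.py;python3 -m jog '{"twist":[[0,0,1.5],[0,0,3],[0,0,4.5],[0,0,5]],"translation":[[0,0,0],[0,0,0],[0,0,0],[0,0,0]],"gripper":[1,1,1,1]}' >/dev/null; python3 st.py;python3 -m jog '{"twist":[[0,0,0.6],[0,0,1],[0,0,1]],"translation":[[0,0,0],[0,0,0],[0,0,0]],"gripper":[1,1,1]}' >/dev/null; python3 st.py
```

```text
STATE 16.23 [449.6 147.2 231.4] yaw -70.48 F [0.5 0.3 6.6] T [-0.03  0.04  0.08] q6 1.47 gap 12.4 ff 108 tilt [0.003 0.001]
STATE 16.65 [449.5 147.3 231.4] yaw -80.47 F [-0.6 -0.1  6.6] T [0.04 0.01 0.11] q6 1.65 gap 12.0 ff 108 tilt [0.003 0.001]
STATE 16.98 [449.5 147.3 231.4] yaw -85.42 F [-0.6 -0.9  6.6] T [-0.05  0.07  0.22] q6 1.74 gap 12.4 ff 108 tilt [0.003 0.001]
STATE 17.23 [449.5 147.3 231.4] yaw -86.38 F [-0.4  0.9  7.3] T [0.02 0.02 0.17] q6 1.75 gap 12.5 ff 108 tilt [0.003 0.001]
```

```bash
python3 -m jog '{"twist":[[0,0,0.7],[0,0,1.2],[0,0,1.2]],"translation":[[0,0,0],[0,0,0],[0,0,0]],"gripper":[1,1,1]}' >/dev/null; python3 st.py;python3 -m jog '{"twist":[[0,0,0.6],[0,0,0.8],[0,0,0.8]],"translation":[[0,0,0],[0,0,0],[0,0,0]],"gripper":[1,1,1]}' >/dev/null; python3 st.py
```

```text
STATE 17.48 [449.5 147.3 231.4] yaw -87.58 F [-1.1 -0.5  6.1] T [0.07 0.02 0.17] q6 1.77 gap 12.4 ff 108 tilt [0.003 0.001]
STATE 17.73 [449.5 147.3 231.4] yaw -88.37 F [0.  0.9 6. ] T [0.06 0.02 0.18] q6 1.79 gap 12.2 ff 108 tilt [0.003 0.001]
```

```bash
python3 -m jog '{"twist":[[0,0,0.7],[0,0,1.4],[0,0,1.5],[0,0,1.5]],"translation":[[0,0,0],[0,0,0],[0,0,0],[0,0,0]],"gripper":[1,1,1,1]}' >/dev/null; python3 st.py;python3 -m jog '{"twist":[[0,0,0.6],[0,0,1],[0,0,1]],"translation":[[0,0,0],[0,0,0],[0,0,0]],"gripper":[1,1,1]}' >/dev/null; python3 st.py
```

```text
STATE 18.07 [449.5 147.4 231.4] yaw -89.86 F [-1.3 -0.   6. ] T [0.01 0.06 0.18] q6 1.81 gap 12.5 ff 108 tilt [0.003 0.001]
STATE 18.32 [449.5 147.3 231.4] yaw -90.88 F [-0.2  1.7  6.4] T [0.04 0.02 0.18] q6 1.83 gap 12.3 ff 108 tilt [0.003 0.001]
```

```bash
python3 -m jog '{"twist":[[0,0,0.7],[0,0,1.4],[0,0,1.5],[0,0,1.5]],"translation":[[0,0,0],[0,0,0],[0,0,0],[0,0,0]],"gripper":[1,1,1,1]}' >/dev/null; python3 st.py;python3 -m jog '{"twist":[[0,0,0.6],[0,0,1],[0,0,1]],"translation":[[0,0,0],[0,0,0],[0,0,0]],"gripper":[1,1,1]}' >/dev/null; python3 st.py
```

```text
STATE 18.65 [449.5 147.4 231.3] yaw -92.36 F [-0.6  1.   5.4] T [0.05 0.04 0.15] q6 1.86 gap 12.7 ff 108 tilt [0.002 0.001]
STATE 18.9 [449.5 147.4 231.4] yaw -93.37 F [-0.2  0.6  6.1] T [0.11 0.07 0.18] q6 1.87 gap 12.5 ff 108 tilt [0.003 0.001]
```

```bash
python3 -m jog '{"twist":[[0,0,0.7],[0,0,1],[0,0,1]],"translation":[[0,0,0],[0,0,0],[0,0,0]],"gripper":[1,1,1]}' >/dev/null; python3 st.py;python3 -m jog '{"twist":[[0,0,0.6],[0,0,0.8],[0,0,0.8]],"translation":[[0,0,0],[0,0,0],[0,0,0]],"gripper":[1,1,1]}' >/dev/null; python3 st.py
```

```text
STATE 19.15 [449.5 147.4 231.3] yaw -94.34 F [-0.   0.6  6.6] T [-0.01 -0.03  0.45] q6 1.89 gap 12.6 ff 108 tilt [0.003 0.001]
STATE 19.4 [449.5 147.4 231.4] yaw -95.11 F [0.1 0.3 5.9] T [ 0.01 -0.01  0.75] q6 1.9 gap 12.0 ff 108 tilt [0.003 0.001]
```

Bound at 0.34 rad, so that was the last clockwise stroke. The next anticlockwise one should run free.

```bash
python3 -m jog '{"twist":[[0,0,-2],[0,0,-4],[0,0,-7],[0,0,-10],[0,0,-13]],"translation":[[0,0,0],[0,0,0],[0,0,0],[0,0,0],[0,0,0]],"gripper":[1,1,1,1,1]}' >/dev/null; python3 st.py;  python3 -m jog '{"twist":[[0,0,-3],[0,0,-6],[0,0,-9],[0,0,-12],[0,0,-15]],"translation":[[0,0,0],[0,0,0],[0,0,0],[0,0,0],[0,0,0]],"gripper":[1,1,1,1,1]}' >/dev/null; python3 st.py;python3 -m jog '{"twist":[[0,0,-2],[0,0,-4],[0,0,-5],[0,0,-5]],"translation":[[0,0,0],[0,0,0],[0,0,0],[0,0,0]],"gripper":[1,1,1,1]}' >/dev/null; python3 st.py;python3 -m jog '{"twist":[[0,0,-1],[0,0,-2],[0,0,-2]],"translation":[[0,0,0],[0,0,0],[0,0,0]],"gripper":[1,1,1]}' >/dev/null; python3 st.py
```

```text
STATE 19.82 [449.5 147.3 231.4] yaw -82.04 F [-0.   0.4  5.9] T [ 0.01  0.08 -0.16] q6 1.68 gap 12.6 ff 108 tilt [0.003 0.001]
STATE 20.23 [449.6 147.1 231.3] yaw -67.05 F [ 0.2 -0.5  6.9] T [-0.07  0.03 -0.04] q6 1.41 gap 12.4 ff 108 tilt [0.003 0.   ]
STATE 20.57 [449.6 147.  231.3] yaw -62.14 F [ 0.3 -0.5  5.8] T [-0.1   0.03 -0.01] q6 1.33 gap 12.2 ff 108 tilt [0.003 0.   ]
STATE 20.82 [449.6 147.  231.3] yaw -60.15 F [-0.4 -0.2  6.5] T [-0.12  0.03  0.03] q6 1.29 gap 12.1 ff 108 tilt [0.003 0.   ]
```

```bash
python3 -m jog '{"twist":[[0,0,-2],[0,0,-4],[0,0,-5],[0,0,-5]],"translation":[[0,0,0],[0,0,0],[0,0,0],[0,0,0]],"gripper":[1,1,1,1]}' >/dev/null; python3 st.py;python3 -m jog '{"twist":[[0,0,-2],[0,0,-4],[0,0,-6],[0,0,-8],[0,0,-10]],"translation":[[0,0,0],[0,0,0],[0,0,0],[0,0,0],[0,0,0]],"gripper":[1,1,1,1,1]}' >/dev/null; python3 st.py
```

```text
STATE 21.15 [449.6 147.  231.4] yaw -55.14 F [0.6 0.4 5.7] T [-0.16  0.01 -0.  ] q6 1.21 gap 12.3 ff 108 tilt [0.003 0.   ]
STATE 21.57 [449.7 146.9 231.4] yaw -45.11 F [ 0.5 -0.5  5.6] T [-0.15 -0.04 -0.04] q6 1.03 gap 12.4 ff 108 tilt [0.003 0.   ]
```

Running free. On toward the stop near −13.

```bash
python3 -m jog '{"twist":[[0,0,-2],[0,0,-5],[0,0,-8],[0,0,-11],[0,0,-14]],"translation":[[0,0,0],[0,0,0],[0,0,0],[0,0,0],[0,0,0]],"gripper":[1,1,1,1,1]}' >/dev/null; python3 st.py;python3 -m jog '{"twist":[[0,0,-3],[0,0,-6],[0,0,-9],[0,0,-12],[0,0,-14]],"translation":[[0,0,0],[0,0,0],[0,0,0],[0,0,0],[0,0,0]],"gripper":[1,1,1,1,1]}' >/dev/null; python3 st.py; python3 -m jog '{"twist":[[0,0,-1],[0,0,-2],[0,0,-2]],"translation":[[0,0,0],[0,0,0],[0,0,0]],"gripper":[1,1,1]}' >/dev/null; python3 st.py
```

```text
STATE 21.98 [449.8 146.8 231.4] yaw -31.07 F [ 0.5 -1.   5.9] T [-0.19 -0.17 -0.05] q6 0.79 gap 12.3 ff 108 tilt [ 0.003 -0.   ]
STATE 22.4 [449.9 146.8 231.4] yaw -17.08 F [ 2.3 -1.4  6. ] T [-0.18 -0.2  -0.1 ] q6 0.54 gap 12.5 ff 108 tilt [ 0.003 -0.   ]
STATE 22.65 [449.9 146.8 231.4] yaw -15.17 F [ 1.8 -1.9  5.5] T [-0.24 -0.27 -0.  ] q6 0.51 gap 12.7 ff 108 tilt [ 0.003 -0.   ]
```

```bash
python3 -m jog '{"twist":[[0,0,-1],[0,0,-2],[0,0,-2]],"translation":[[0,0,0],[0,0,0],[0,0,0]],"gripper":[1,1,1]}' >/dev/null; python3 st.py; python3 -m jog '{"twist":[[0,0,-0.6],[0,0,-1],[0,0,-1]],"translation":[[0,0,0],[0,0,0],[0,0,0]],"gripper":[1,1,1]}' >/dev/null; python3 st.py
```

```text
STATE 22.9 [449.9 146.8 231.4] yaw -13.17 F [ 2.2 -2.   5.7] T [-0.31 -0.31 -0.03] q6 0.47 gap 12.8 ff 108 tilt [ 0.004 -0.   ]
STATE 23.15 [450.  146.8 231.4] yaw -12.2 F [ 0.9 -1.4  6.8] T [-0.25 -0.27 -0.03] q6 0.46 gap 12.7 ff 108 tilt [ 0.004 -0.   ]
```

```bash
python3 -m jog '{"twist":[[0,0,-0.6],[0,0,-1],[0,0,-1]],"translation":[[0,0,0],[0,0,0],[0,0,0]],"gripper":[1,1,1]}' >/dev/null; python3 st.py; python3 -m jog '{"twist":[[0,0,-0.6],[0,0,-1],[0,0,-1]],"translation":[[0,0,0],[0,0,0],[0,0,0]],"gripper":[1,1,1]}' >/dev/null; python3 st.py
```

```text
STATE 23.4 [450.  146.8 231.4] yaw -11.24 F [ 1.1 -1.   6.6] T [-0.19 -0.25 -0.31] q6 0.44 gap 12.5 ff 108 tilt [ 0.003 -0.   ]
STATE 23.65 [450.  146.8 231.4] yaw -10.26 F [ 1.5 -0.8  5.1] T [-0.17 -0.24 -0.64] q6 0.42 gap 12.4 ff 108 tilt [0.004 0.   ]
```

Stop reached. Ease the torque and lift gently.

```bash
python3 -m jog '{"twist":[[0,0,1.5],[0,0,2.2],[0,0,2.2],[0,0,2.2],[0,0,2.2]],"translation":[[0,0,0],[0,0,0],[0,0,-0.002],[0,0,-0.004],[0,0,-0.006]],"gripper":[1,1,1,1,1]}' >/dev/null; python3 st.py
```

```text
STATE 24.07 [449.5 146.9 235.1] yaw -12.39 F [ 4.4  0.1 -4.1] T [-0.19 -1.09 -0.08] q6 0.46 gap 12.4 ff 107 tilt [-0.    -0.001]
```

```bash
python3 -m jog '{"twist":[[0,0,0],[0,0,0],[0,0,0]],"translation":[[0,0,-0.003],[0,0,-0.006],[0,0,-0.006]],"gripper":[1,1,1]}' >/dev/null; python3 st.py
```

```text
STATE 24.32 [448.8 147.2 242.6] yaw -12.36 F [ 0.3 -0.2 -1.5] T [-0.14 -0.11  0.01] q6 0.46 gap 12.3 ff 108 tilt [-0.001  0.   ]
```

```bash
python3 -m jog '{"twist":[[0,0,0],[0,0,0],[0,0,0],[0,0,0],[0,0,0]],"translation":[[0,0,-0.008],[0,0,-0.018],[0,0,-0.03],[0,0,-0.045],[0,0,-0.062]],"gripper":[1,1,1,1,1]}' >/dev/null; python3 st.py; python3 go.py 482 -200 300 -56
```

```text
STATE 24.73 [448.6 147.2 305.2] yaw -12.36 F [ 0.  -0.2 -1.3] T [ 0.03 -0.   -0.05] q6 0.46 gap 12.3 ff 108 tilt [-0.001  0.   ]
at [448.6 147.2 305.2] yaw -12.36 q [ 0.24 -0.22  1.4   0.    1.97  0.46] t 24.7333
shift m [-0.332   0.107   0.0051] twist [-5.000e-02  2.000e-02  4.364e+01]
```

```bash
python3 -m jog '{"twist":[[0,0,0],[0,0,0],[0,0,0],[0,0,0],[0,0,0]],"translation":[[-0.02,0.006,0],[-0.05,0.016,0],[-0.085,0.027,0],[-0.12,0.039,0],[-0.155,0.05,0]],"gripper":[1,1,1,1,1]}' >/dev/null; python3 go.py 482 -200 300 -12.4; python3 - <<'E'
from h import *
for n,(u,v) in(("top",(315,219)),("scene",(283,292))):
    p=cv2.imread(f"pics/{n}0.png");d=np.load(f"pics/{n}_d.npy")
    m=np.zeros((386,514),np.uint8);cv2.floodFill(p,m,(u,v),0,(6,)*3,(6,)*3,cv2.FLOODFILL_FIXED_RANGE|(255<<8)|cv2.FLOODFILL_MASK_ONLY)
    c=max(cv2.findContours(m[1:-1,1:-1],0,1)[0],key=cv2.contourArea)[:,0].astype(np.float32)
    # intersect with plane z=12
    k=get_calibration(n);a=world(n,c,np.full(len(c),1000.));o=-k["tvec"]@cv2.Rodrigues(k["rvec"])[0]
    w=o+(a-o)*((12-o[2])/(a[:,2]-o[2]))[:,None]
    print(n,cv2.minEnclosingCircle(w[:,:2].astype(np.float32)),cv2.fitEllipse(w[:,:2].astype(np.float32)))
E
```

```text
at [464.4 -16.2 305.4] yaw -12.31 q [-0.11 -0.24  1.41  0.    1.97  0.11] t 25.15
shift m [-0.1759  0.0564  0.0054] twist [ 0.06 -0.03  0.09]
top ((479.9636535644531, -199.6987762451172), 63.183692932128906) ((482.1492919921875, -199.71163940429688), (119.26016235351562, 120.60089111328125), 16.449119567871094)
scene ((480.8001403808594, -201.48663330078125), 61.95219421386719) ((481.6290283203125, -200.12045288085938), (116.63948822021484, 118.32538604736328), 49.43262481689453)
```

```bash
python3 -m jog '{"twist":[[0,0,0],[0,0,0],[0,0,0],[0,0,0],[0,0,0]],"translation":[[-0.035,0.011,0],[-0.07,0.022,0],[-0.11,0.035,0],[-0.145,0.046,0],[-0.165,0.053,0]],"gripper":[1,1,1,1,1]}' >/dev/null; python3 -m jog '{"twist":[[0,0,0],[0,0,0],[0,0,0]],"translation":[[-0.011,0.004,0],[-0.011,0.004,0],[-0.011,0.004,0]],"gripper":[1,1,1]}' >/dev/null;python3 st.py; python3 go.py 483 -200 110 -12.4;python3 - <<'E'
from h import *
p,d=get_image("scene");cv2.imwrite("pics/s2.png",cv2.resize(p[80:380,120:420,::-1],None,fx=2,fy=2))
E
```

```text
STATE 25.82 [ 482.7 -198.6  304.4] yaw -12.4 F [-0.1 -0.7 -1.5] T [0.01 0.01 0.04] q6 -0.24 gap 12.2 ff 108 tilt [0.    0.001]
at [ 482.7 -198.6  304.4] yaw -12.4 q [-0.46 -0.09  1.28  0.    1.95 -0.24] t 25.8167
shift m [-0.0014  0.0007  0.1944] twist [-0.01 -0.05  0.  ]
```

View pics/s2.png

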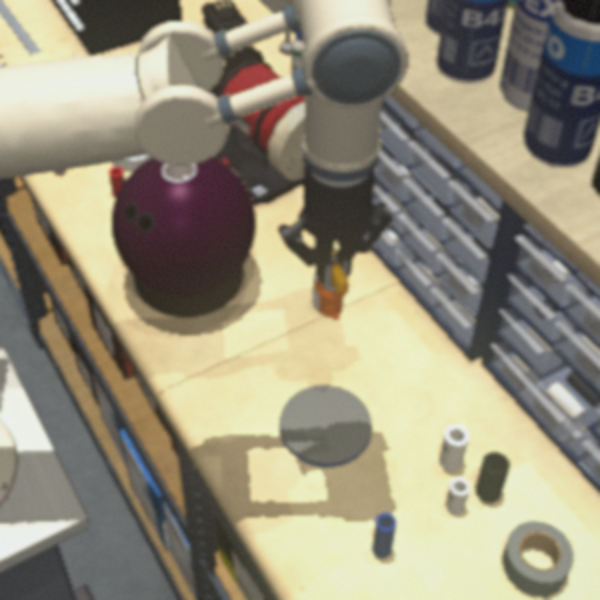

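The insert hangs upright in the gripper at (330,285), above the pad at (325,425), and the ball's bore is empty. Descending.

```bash
python3 -m jog '{"twist":[[0,0,0],[0,0,0],[0,0,0],[0,0,0],[0,0,0]],"translation":[[-0.001,0,0.03],[-0.001,0,0.07],[-0.001,0,0.11],[-0.001,0,0.15],[-0.001,0,0.18]],"gripper":[1,1,1,1,1]}' >/dev/null; python3 -m jog '{"twist":[[0,0,0],[0,0,0],[0,0,0],[0,0,0],[0,0,0]],"translation":[[0,0,0.015],[0,0,0.028],[0,0,0.036],[0,0,0.041],[0,0,0.041]],"gripper":[1,1,1,1,1]}' >/dev/null;python3 st.py
```

```text
STATE 26.7 [ 482.7 -199.6   83.1] yaw -12.34 F [ 0.4 -0.2 -1.9] T [-0.03  0.03  0.03] q6 -0.24 gap 11.8 ff 108 tilt [ 0. -0.]
```

```bash
python3 -m jog '{"twist":[[0,0,0],[0,0,0],[0,0,0],[0,0,0],[0,0,0]],"translation":[[0,0,0.004],[0,0,0.008],[0,0,0.011],[0,0,0.013],[0,0,0.013]],"gripper":[1,1,1,1,1]}' >/dev/null; python3 st.py;python3 -m jog '{"twist":[[0,0,0],[0,0,0],[0,0,0]],"translation":[[0,0,0.001],[0,0,0.002],[0,0,0.002]],"gripper":[1,1,1]}' >/dev/null;python3 st.py
```

```text
STATE 27.12 [ 482.2 -200.1   69.5] yaw -12.4 F [-0.1  0.6 -2. ] T [ 0.08  0.05 -0.04] q6 -0.24 gap 12.4 ff 108 tilt [-0.001  0.   ]
STATE 27.37 [ 482.4 -200.2   67.9] yaw -12.39 F [-0.2 -0.1 -1.5] T [ 0.05 -0.05 -0.02] q6 -0.24 gap 12.5 ff 108 tilt [-0.  0.]
```

```bash
python3 -m jog '{"twist":[[0,0,0],[0,0,0],[0,0,0]],"translation":[[0,0,0.0005],[0,0,0.001],[0,0,0.001]],"gripper":[1,1,1]}' >/dev/null;python3 st.py;python3 -m jog '{"twist":[[0,0,0],[0,0,0],[0,0,0]],"translation":[[0,0,0.0005],[0,0,0.001],[0,0,0.001]],"gripper":[1,1,1]}' >/dev/null;python3 st.py
```

```text
STATE 27.62 [ 482.4 -200.1   66.9] yaw -12.38 F [-0.2  0.9 -2.1] T [-0.01  0.    0.02] q6 -0.24 gap 12.1 ff 108 tilt [-0.  0.]
STATE 27.87 [ 482.5 -200.2   66.4] yaw -12.39 F [-0.   0.1  2.3] T [ 0.06  0.23 -0.01] q6 -0.24 gap 12.3 ff 108 tilt [ 0. -0.]
```

Touched down. Release slowly.

```bash
python3 -m jog '{"twist":[[0,0,0],[0,0,0],[0,0,0],[0,0,0]],"translation":[[0,0,0],[0,0,0.0005],[0,0,0.0005],[0,0,0.0005]],"gripper":[1,1,1,1]}' 20 >/dev/null;python3 st.py; python3 -m jog '{"twist":[[0,0,0],[0,0,0],[0,0,0],[0,0,0],[0,0,0]],"translation":[[0,0,0],[0,0,0],[0,0,0],[0,0,0],[0,0,0]],"gripper":[0.8,0.75,0.7,0.6,0.6]}' >/dev/null;python3 st.py
```

```text
STATE 28.2 [ 482.6 -200.3   66.4] yaw -12.39 F [-3.   1.7  4.8] T [ 0.2   0.51 -0.02] q6 -0.24 gap 12.5 ff 109 tilt [ 0.001 -0.   ]
STATE 28.62 [ 482.4 -200.1   65.2] yaw -12.39 F [0.5 0.8 0. ] T [-0.04 -0.05  0.  ] q6 -0.24 gap 34.2 ff 0 tilt [-0.  0.]
```

```bash
python3 -m jog '{"twist":[[0,0,0],[0,0,0],[0,0,0],[0,0,0],[0,0,0]],"translation":[[0,0,-0.01],[0,0,-0.03],[0,0,-0.06],[0,0,-0.1],[0,0,-0.14]],"gripper":[0.6,0.6,0.6,0.6,0.6]}' >/dev/null;python3 -m jog '{"twist":[[0,0,0],[0,0,0],[0,0,0]],"translation":[[0,0,-0.03],[0,0,-0.05],[0,0,-0.05]],"gripper":[0.6,0.6,0.6]}' >/dev/null;python3 st.py; python3 - <<'E'
from h import *
p,d=get_image("scene");a=cv2.resize(p[130:370,150:450,::-1],None,fx=2,fy=2);cv2.imwrite("pics/s3.png",a)
uv,dd=seg(p,d,(18,120,80),(35,255,255),(200,220,380,350));w=world("scene",uv,dd);k=np.linalg.norm(w[:,:2]-[482,-200],axis=1)<60;print(k.sum(),w[k].mean(0),w[k].max(0))
E
```

```text
STATE 29.28 [ 483.7 -200.8  262.7] yaw -12.38 F [-0.1 -0.6  1.7] T [ 0.   -0.02  0.01] q6 -0.24 gap 34.1 ff 0 tilt [ 0.009 -0.005]
114 [ 477.14837014 -203.79296283   93.19568136] [ 497.92794957 -167.13716705  104.53584791]
```

View pics/s3.png

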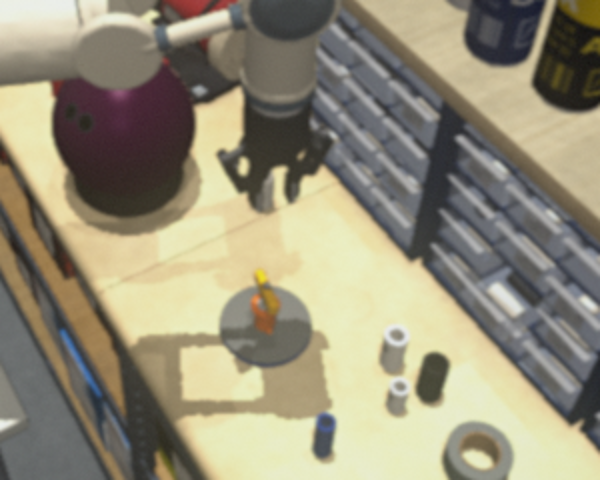

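The insert stands upright on the middle of the pad at (265,320). The blue slug is still in place and the gripper is clear.

```bash
python3 -c "
from bench import workorder;print(workorder.sign_off())"
```

```text
the job is handed in; nothing more can be done
None
```

The insert broke free after seven rocking strokes, came out at the stop and now stands upright near the middle of the foam pad; no slip of the ball was felt (peak reading 0.75 N m), and I handed the job in at about 29 s.

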